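# Index the welding turntable and set its brake

## Task

With a fingertip, gently push the long arm of the welding turntable round until it points at the steel index pin that stands beside it, and let it rest there. Only then push the brake lever round, clockwise seen from above, until it lies against its stop peg. Just push: grasp and lift nothing, leave the workpiece standing on the disc and everything else on the bench where it is.

Things in the scene. Friction and masses are not known exactly. Their poses are not given: they have to be found in the camera images.
- turntable: Welding turntable, bolted down: dark 200 mm square base plate 12 mm thick with a 60 mm wide ear towards its -y (out to 225 mm from the axis) that carries the brake lever; grey column 50 mm in radius; on it the steel disc, 80 mm in radius (z 45 to 57 mm), with three short spokes (ending 94 mm from the axis) and one long pointed arm, 90 degrees apart. Origin: under the axis, on the bench.
- hub (a point): Point on the upright axis of the turntable, in the middle of the disc's top face, 57 mm above the bench. z up; x and y are the base plate's axes and do not turn with the disc.
- long_tip (a point): Sharp end of the turntable's long arm, 142 mm from the hub axis, 49 mm above the bench. Its x axis runs out along the arm, z up. The arm is a steel bar 16 x 16 mm (z 41 to 57 mm), straight-sided from the disc's rim to 125 mm from the axis, then a cone to the point. Beside it, beyond the disc, a fingertip may go down to 25 mm above the bench (the base plate below is 12 mm high).
- wheel (a joint): Angle of the disc with its arms, rad, growing counter-clockwise seen from above; 0 when the long arm points along +y of hub. Turns within -1.9 to 1.9 with friction (0.15 N m, damping 0.15 N m s/rad) and stays where it is left. The long arm starts somewhere between the index pin and the white bottle; the pin may be on either side, so it may have to turn either way.
- index_pin: Upright steel index pin, 20 mm in diameter with a pointed top, 100 mm tall, on a dark round foot 44 mm in diameter and 10 mm thick, fixed to the bench 165 to 215 mm from the hub axis, beyond the arm's tip. Origin: centre of the underside of the foot. The arm points at it when the line of the arm, prolonged, passes through the pin.
- brake (a joint): Angle of the brake lever, rad: 0 fully released, 1.67 closed against its stop peg. Grows clockwise seen from above. Starts between 0 and 0.35. Friction 0.08 N m, damping 0.03 N m s/rad; no spring; stays where it is left. It does not change how stiffly the disc turns.
- lever_pivot (a point): Upright pivot axis of the brake lever, on the ear of the base plate 190 mm from the hub axis (towards -y of hub), 50 mm above the bench.
- lever_tip (a point): Centre of the black round knob (18 mm in diameter, z 40 to 66 mm) at the end of the brake lever, 88 mm from its pivot, 50 mm above the bench. x axis: out along the lever. The lever is a dark bar 12 x 12 mm (z 44 to 56 mm). Released it points away from the turntable (-y of hub); closed, along -x of hub. It is pushed on its side that is counter-clockwise seen from above.
- stop_peg (a point): Top centre of the lever's stop peg, a steel pin 12 mm in diameter standing on the ear to 64 mm above the bench, 25 mm from the lever's pivot. The closed lever's side that faces the disc lies against it. Near the knob, outside the ear, a fingertip may go down to 25 mm above the bench.
- workpiece: Loose steel part to be welded: a tube stub 38 mm in diameter on a 60 mm square foot 6 mm thick, 48 mm tall in all, standing on the middle of the disc and turning with it. Origin: centre of its underside, 57 mm above the bench. To be left standing there.
- can: Bystander: small white bottle, 44 mm in diameter, 100 mm tall, standing beside the turntable on the other side from the index pin. Origin: centre of the underside.
- bracket: Bystander: loose dark steel angle bracket, 60 x 40 mm, 60 mm tall, near the turntable. Origin: centre of the underside.
- collar: Bystander: loose short steel tube 34 mm in diameter, 40 mm tall, standing near the turntable. Origin: centre of the underside.
- carton: Bystander: cardboard box 160 x 110 x 55 mm. Origin: centre of the underside.
- hammer: Bystander: hammer lying on the bench.
- wrench: Bystander: wrench lying on the bench.
- jar: Bystander: white jar, 70 mm in diameter, 90 mm tall. Origin: centre of the underside.
Not all that is in view belongs to the job. What is shaped like the index_pin but orange or red is not meant.

How it is judged:
By the outcome, as a careful person would: the job done as asked, in the order asked, and still so for the second after the job is handed in, with the robot touching nothing.
It also fails if it takes over 67 s, if anything falls off the work surface, if the arm or the gripper's body presses on something with over 40 N, if the wrist force passes 120 N, or if a joint passes its speed limit or range.

## Robot

A 6-joint arm with a two-finger parallel gripper is mounted at the origin on the work surface. World frame = base frame: x ahead of the robot, y to its left, z up, the work surface at z = 0. Lengths are in m, angles in rad, forces in N, time in s.
With the tool pointing down it reaches from about 0.4 to 0.825 m from the base axis. Payload 7 kg.
Tool frame: the origin (TCP) lies at the very end of the fingers, on their centre line; the grasp point (between the pads) lies 19 mm behind it; z points along the fingers, y is the line along which they close (so a half turn about z gives the same grasp; the last joint's range is limited). The gripper opens to 88 mm and grips with 3 to 60 N. Pads are 19 mm wide; open, the fingers measure 130 mm over their backs; the gripper's body (78 mm by 193 mm) begins 47 mm behind the grasp point.
Start: joints at [1.504, 0.359, 0.012, 0, -1.224, -0.288], TCP at [0.235, 0.633, 0.227] pointing down, gripper open.
Joint ranges: [-3.07, 3.07], [-1.43, 2.12], [-1.02, 1.25], [-3.03, 1.67], [-3.05, -0], [-3.03, 3.03]. Speed limits (rad/s): [2.39, 2.39, 3.01, 3.14, 3.14, 3.14].

## Interface

Orientations are given as [roll, pitch, yaw] about the fixed x, y, z axes, in that order (R = Rz(yaw) Ry(pitch) Rx(roll)).
In Python, from station import * gives the robot as it stands.
- The arm moves only by the tool servo_tool, never from a script. Its argument "moves" is a list of rows, each an object of numbers: "jaw": the opening, from 0 (shut) to 1 (fully open); "dx", "dy", "dz": the shift along the world's x, y, z in m; "roll": the turn about the world's z in degrees. A call has exactly 10 rows; each row shifts and turns the commanded pose from where the row before left it; what a row does not reach is not made up. A row lasts 1/8 s, in which the tool goes at most 62.5 mm and 10.7 degrees, less where a joint would pass 70% of its speed; a pose out of reach is approached as far as the arm can. A call with a gripper value outside its range is refused whole. The fingers move at their own pace and stop on an object; "newtons" is the grip in N (left out, the last holds). Time passes only in rows, so rows that do not move let the fingers close, or fill a call up. It gives the time, the measured TCP pose, the force, the opening and the grip force at its end, in the units of the state.
- get_state(): the state, without advancing time (a new reading comes with each control period).
- grab_frame(name): name is "side" or "top" or "wrist"; returns (picture, depth): 400x640x3 uint8, red, green, blue; 400x640 float32, m along the optical axis (not along the pixel's ray), 0 where there is no reading.
- calibration(name): a dict with "intrinsics" (3x3 intrinsics, pixels), "R" (3x3) and "t" (3): a world point X has camera coordinates R X + t. Camera axes: x right, y down, z forward; pixel columns grow to the right and rows downward; lengths in m; the calibration is good to about 2 mm. A picture is of the moment at which its call begins: read the wrist's pose just before it. calibration takes no time and is no camera call; for the wrist camera it gives the pose at the moment of the call.
- job_done(): hands the job in; it is judged then, once.
The state is a dict: "t": time; "q": joint angles; "qd": joint speeds; "joint_efforts": joint torques, N m; "eef_pos": TCP position; "ee_rot": TCP orientation; "force": force on the tool from outside, world axes, zero at the start; "moment": the same for the moment, N m; "width": finger opening in m; "gripper_force": force on a finger pad.
Only numpy, scipy, OpenCV 4.12 (cv2) and the standard library are available. Lean on these libraries where they do the work, as an engineer would, in place of code of your own. Each camera call takes 0.05 s, during which the arm holds its last target. There are 200 camera calls.

## Working session

There is one attempt and no reset: what is moved stays moved. The work goes in short steps, Python scripts to look and compute and a tool call to move; the robot and the scene stay as the last step left them, time stands still between calls to the robot, and variables do not carry over. Pictures are saved under pics/ and viewed, at most 13 in all, crops included, and the job is handed in when it is done.

Besides the shell and the picture viewer there is one more tool, called after "Request:" as a command line: name --argument value ..., lists and objects as JSON in quotes. servo_tool: Moves the arm, as the interface text tells. Its arguments: {"type":"object","properties":{"moves":{"type":"array","items":{"type":"object","properties":{"jaw":{"type":"number"},"dx":{"type":"number"},"dy":{"type":"number"},"dz":{"type":"number"},"roll":{"type":"number"}}}},"newtons":{"type":"number"}},"required":["moves"]}

```bash
mkdir -p pics; cat > h.py <<'E'
from station import *
import numpy as np, cv2
def ray(c,uv,z):
    K,R,t=[np.array(c[k]) for k in("intrinsics","R","t")]
    o=-R.T@t; d=R.T@np.linalg.inv(K)@np.array([uv[0],uv[1],1.]); return o+d*(z-o[2])/d[2]
def proj(c,X):
    K,R,t=[np.array(c[k]) for k in("intrinsics","R","t")]
    p=K@(R@np.array(X)+t); return p[:2]/p[2]
def cloud(c,d):
    K,R,t=[np.array(c[k]) for k in("intrinsics","R","t")]
    v,u=np.mgrid[:d.shape[0],:d.shape[1]]
    P=np.stack([(u-K[0,2])/K[0,0]*d,(v-K[1,2])/K[1,1]*d,d],-1)
    return (P-t)@R
E
python3 - <<'E'
from h import *
for n in("top","side"):
    p,d=grab_frame(n); cv2.imwrite(f"pics/{n}0.png",p[...,::-1]); np.save(f"{n}0.npy",d)
    c=calibration(n); print(n,c["intrinsics"],-np.array(c["R"]).T@c["t"],c["R"])
print(get_state())
E
```

```text
top [[374.60357433   0.         320.8245273 ]
 [  0.         374.60357433 200.78837304]
 [  0.           0.           1.        ]] [ 0.42478178 -0.01308156  1.34939944] [[ 0.02757358 -0.99960895  0.00465193]
 [-0.99297967 -0.02792562 -0.11494148]
 [ 0.11502644 -0.00144992 -0.99336137]]
side [[455.48864864   0.         319.56187089]
 [  0.         455.48864864 213.98332229]
 [  0.           0.           1.        ]] [ 0.1772263  -0.81928522  0.82631772] [[ 0.90863962 -0.41751763  0.00728537]
 [-0.26951671 -0.59969425 -0.75347698]
 [ 0.31895891  0.6826755  -0.65743393]]
{'t': 0.1, 'q': array([ 1.50409923e+00,  3.59320943e-01,  1.11597823e-02, -3.15262428e-04,
       -1.22414368e+00, -2.88113267e-01]), 'qd': array([ 9.08419640e-05, -1.87681698e-03,  7.89674293e-05,  2.13655664e-03,
       -3.40344016e-04, -1.18116180e-03]), 'joint_efforts': array([-1.49309024e-03, -5.84162378e+01,  2.93753082e+01,  7.01547459e+00,
        1.01895374e-02, -5.11846156e-05]), 'eef_pos': array([0.23436538, 0.63252613, 0.22571557]), 'ee_rot': array([ 3.1400621e+00, -1.4450636e-04, -3.5491759e-01]), 'force': array([0.15743541, 0.24881336, 0.23795893]), 'moment': array([-0.00064166,  0.02603802,  0.05261865]), 'gripper_force': 0.0, 'width': 0.08785496755667757}
```

View pics/top0.png

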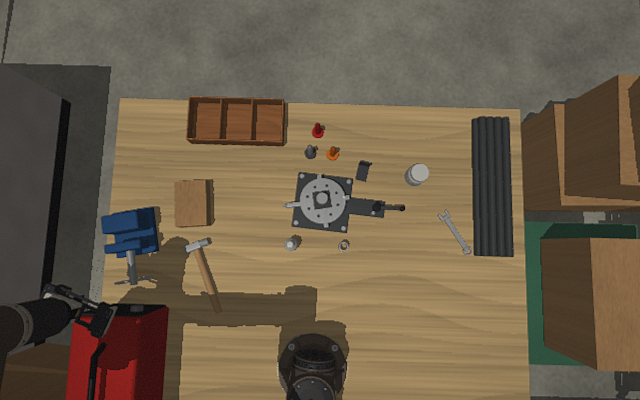

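View pics/side0.png

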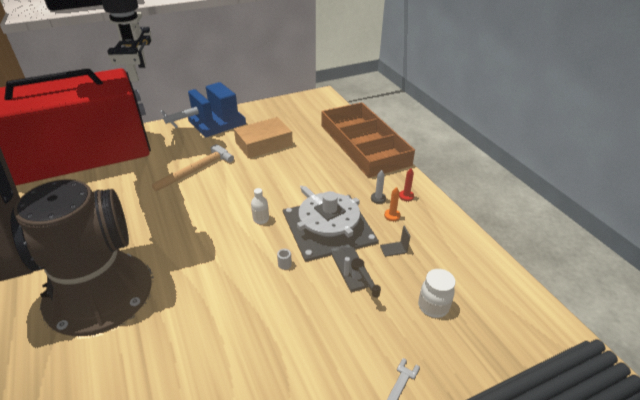

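The top view shows the turntable at (322,200), its long arm pointing left (tip about (287,205)). The grey pin stands at (310,152) with orange and red decoys beside it, the bottle at (292,243), the collar at (344,244), and the lever runs right to its knob at (402,208). Next I'll enlarge both views for measuring.

```bash
python3 - <<'E'
from h import *
a=cv2.imread("pics/top0.png")[120:260,270:420]; b=cv2.imread("pics/side0.png")[160:310,240:420]
a=cv2.resize(a,None,fx=4,fy=4,interpolation=2)
b=cv2.resize(b,None,fx=4,fy=4,interpolation=2)
cv2.imwrite("pics/a.png",a);cv2.imwrite("pics/b.png",b)
c=calibration("top");P=cloud(c,np.load("top0.npy"))
z=P[...,2]
for lo,hi in((.05,.062),(.039,.049)):
    m=((z>lo)&(z<hi)&(abs(P[...,0]-.45)<.2)&(abs(P[...,1])<.3)).astype(np.uint8)
    n,l,s,ce=cv2.connectedComponentsWithStats(m)
    for i in range(1,n):
        if s[i,4]>8: print(lo,s[i],ce[i],P[l==i].mean(0).round(4))
for uv in((322,200),(287,205),(310,152),(402,208),(292,243),(344,244),(364,170)): print(uv,P[uv[1],uv[0]].round(3),ray(c,uv,.05).round(3))
E
```

```text
0.05 [ 283  180   66   48 1393] [320.98994975 201.3833453 ] [ 0.5725 -0.0156  0.0574]
0.05 [372 203  29  11 128] [383.4140625 207.1015625] [ 0.5586 -0.2327  0.0564]
0.039 [339 242   9   9  22] [343.31818182 247.09090909] [ 0.4169 -0.0974  0.0413]
(322, 200) [ 0.572 -0.019  0.105] [ 0.578 -0.019  0.05 ]
(287, 205) [0.557 0.102 0.052] [0.557 0.102 0.05 ]
(310, 152) [0.748 0.028 0.051] [0.748 0.028 0.05 ]
(402, 208) [ 0.557 -0.296  0.061] [ 0.558 -0.299  0.05 ]
(292, 243) [0.426 0.077 0.102] [0.426 0.08  0.05 ]
(344, 244) [ 0.428 -0.102  0.001] [ 0.428 -0.099  0.05 ]
(364, 170) [ 0.697 -0.169  0.007] [ 0.689 -0.164  0.05 ]
```

View pics/a.png

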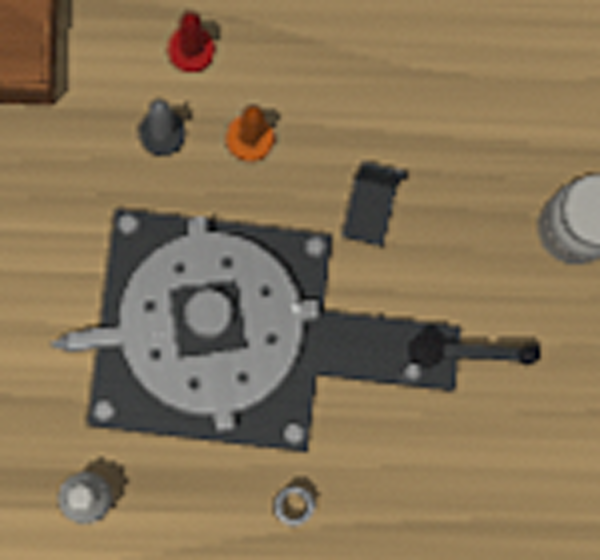

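View pics/b.png

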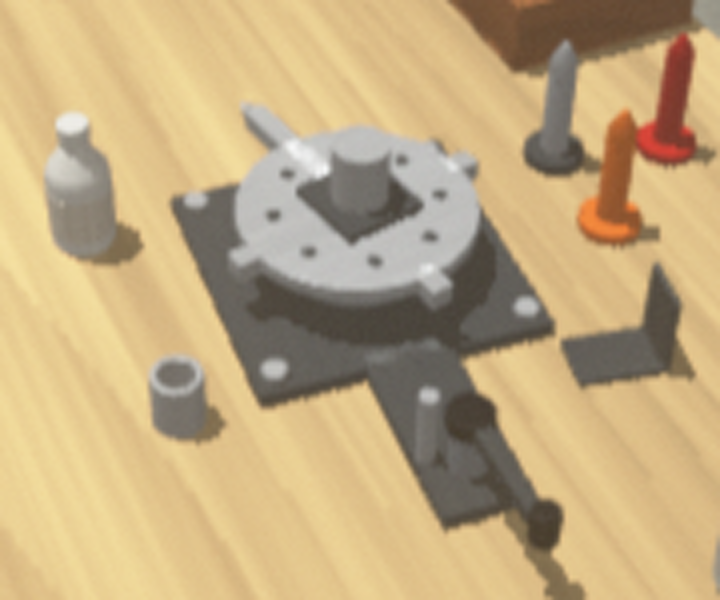

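```bash
cat > ang.py <<'E'
from h import *
def arm(d,c,hub=None,pr=True):
    P=cloud(c,d); z=P[...,2]
    m=((z>.047)&(z<.064)&(abs(P[...,0]-.57)<.17)&(abs(P[...,1]+.01)<.17)).astype(np.uint8)
    if hub is None:
        o=cv2.morphologyEx(m,cv2.MORPH_CLOSE,np.ones((15,15)))
        o=cv2.morphologyEx(o,cv2.MORPH_OPEN,cv2.getStructuringElement(2,(15,15)))
        k,_=cv2.findContours(o,0,1); k=max(k,key=cv2.contourArea)
        Q=np.array([ray(c,q,.057)[:2] for q in k[:,0].astype(float)])
        A=np.c_[2*Q,np.ones(len(Q))]; s=np.linalg.lstsq(A,(Q**2).sum(1),rcond=None)[0]
        hub=s[:2]; print("hub",hub,"r",np.sqrt(s[2]+hub@hub))
    r=P[...,:2]-hub; R=np.hypot(r[...,0],r[...,1]); a=np.arctan2(r[...,1],r[...,0])
    sel=(m>0)&(R>.1)&(R<.15); s2=(m>0)&(R>.083)&(R<.1)
    return hub,sel.sum(),np.degrees(np.median(a[sel])),np.degrees(a[s2]).round(0)
E
python3 - <<'E'
from ang import *
from scipy.spatial import cKDTree
c=calibration("top");s=calibration("side")
d=np.load("top0.npy");h,n,a,sp=arm(d,c);print(n,a,np.sort(sp))
f=lambda x,y,ox,oy:(ox+(x+.5)/4-.5,oy+(y+.5)/4-.5)
T=lambda x,y:f(x,y,270,120); S=lambda x,y:f(x,y,240,160)
for n,t,sd,z in(("pintip",(158,102),(566,42),.1),("hub disc",(211,323),(357,212),.057),("armtip",(54,345),(245,106),.049),("knob",(530,350),(546,508),.066),("pivot",(428,345),(470,408),.066),("peg",(414,371),(430,395),.064),("bottle",(83,497),(73,120),.1),("collar",(295,505),(178,376),.04)):
    print(n,ray(c,T(*t),z)[:2].round(4),ray(s,S(*sd),z)[:2].round(4))
print("foot side",ray(s,S(553,153),.01),ray(c,T(162,131),.01))
for nm,cc,dd in(("top",c,d),("side",s,np.load("side0.npy"))):
    P=cloud(cc,dd); 
    m=(np.hypot(P[...,0]-.735,P[...,1]-.03)<.04)&(P[...,2]>.004)
    ft=m&(P[...,2]<.013); pn=m&(P[...,2]>.02)
    print(nm,"foot",ft.sum(),P[ft].min(0),P[ft].max(0),"pin",pn.sum(),P[pn].mean(0))
# plate corners
for t in((117,208),(332,234),(307,450),(87,426)): print("corner",ray(c,T(*t),.012)[:2])
E
```

```text
hub [ 0.57687937 -0.01830931] r 0.07818147623956853
48 99.07552704649423 [-176. -176. -176. -174. -174. -173. -173. -172. -171. -171. -171. -169.
 -169. -169. -167. -167. -166.  -86.  -86.  -86.  -84.  -84.  -84.  -82.
  -81.  -81.  -80.  -79.  -79.  -78.  -77.  -76.    6.    6.    6.    8.
    8.    8.   10.   10.   11.   12.   12.   13.   13.   95.   96.   96.
   96.   98.   98.   98.   98.   99.  100.  100.  101.  101.  102.  102.
  103.  103.  103.  104.  104.]
pintip [0.7597 0.0303] [0.759  0.0315]
hub disc [ 0.576  -0.0203] [ 0.5746 -0.0254]
armtip [0.5538 0.116 ] [0.5562 0.1167]
knob [ 0.5593 -0.2956] [ 0.5578 -0.2954]
pivot [ 0.5612 -0.2077] [ 0.5552 -0.2141]
peg [ 0.5385 -0.1961] [ 0.5401 -0.1942]
bottle [0.423  0.0819] [0.4244 0.087 ]
collar [ 0.4211 -0.0976] [ 0.4215 -0.0988]
foot side [0.75372807 0.02370129 0.01      ] [0.75677214 0.02894955 0.01      ]
top foot 84 [ 0.69971765 -0.00350282  0.004027  ] [0.76969713 0.06902072 0.01286778] pin 47 [0.75280845 0.02938417 0.07308498]
side foot 119 [ 0.70134999 -0.00240804  0.00408643] [0.77436636 0.06816345 0.01299865] pin 172 [0.75353785 0.02411759 0.0616168 ]
corner [0.68381153 0.06745318]
corner [ 0.66545918 -0.12785534]
corner [ 0.46992153 -0.10907359]
corner [0.48580628 0.0874012 ]
```

Request:
servo_tool --moves '[{"jaw":0,"dx":0.02,"dy":-0.04,"roll":-6},{"jaw":0,"dx":0.02,"dy":-0.04,"roll":-6},{"jaw":0,"dx":0.02,"dy":-0.04,"roll":-6},{"jaw":0,"dx":0.02,"dy":-0.04,"roll":-6},{"jaw":0,"dx":0.02,"dy":-0.04,"roll":-6},{"jaw":0,"dx":0.02,"dy":-0.04,"roll":-6},{"jaw":0,"dx":0.02,"dy":-0.04,"roll":-6},{"jaw":0,"dx":0.02,"dy":-0.04,"roll":-6},{"jaw":0,"dx":0.02,"dy":-0.04,"roll":-6},{"jaw":0,"dx":0.02,"dy":-0.04,"roll":-6}]'

```text
$.moves[0]: bad value
```

Request:
servo_tool --moves '[{"jaw":0.0,"dx":0.02,"dy":-0.04,"dz":0.0,"roll":-6.0},{"jaw":0.0,"dx":0.02,"dy":-0.04,"dz":0.0,"roll":-6.0},{"jaw":0.0,"dx":0.02,"dy":-0.04,"dz":0.0,"roll":-6.0},{"jaw":0.0,"dx":0.02,"dy":-0.04,"dz":0.0,"roll":-6.0},{"jaw":0.0,"dx":0.02,"dy":-0.04,"dz":0.0,"roll":-6.0},{"jaw":0.0,"dx":0.02,"dy":-0.04,"dz":0.0,"roll":-6.0},{"jaw":0.0,"dx":0.02,"dy":-0.04,"dz":0.0,"roll":-6.0},{"jaw":0.0,"dx":0.02,"dy":-0.04,"dz":0.0,"roll":-6.0},{"jaw":0.0,"dx":0.02,"dy":-0.04,"dz":0.0,"roll":-6.0},{"jaw":0.0,"dx":0.02,"dy":-0.04,"dz":0.0,"roll":-6.0}]'

```text
t: 1.35
eef_pos: [0.4348, 0.2315, 0.2265]
ee_rot: [3.141, 0.0, -1.405]
force: [0.7, -0.7, 0.1]
width: 0.0006
gripper_force: 0.0
```

Request:
servo_tool --moves '[{"jaw":0,"dx":0.013,"dy":-0.025,"dz":0,"roll":0},{"jaw":0,"dx":0.013,"dy":-0.025,"dz":0,"roll":0},{"jaw":0,"dx":0.013,"dy":-0.025,"dz":0,"roll":0},{"jaw":0,"dx":0.013,"dy":-0.025,"dz":0,"roll":0},{"jaw":0,"dx":0.013,"dy":-0.025,"dz":0,"roll":0},{"jaw":0,"dx":0.013,"dy":-0.025,"dz":0,"roll":0},{"jaw":0,"dx":0,"dy":0,"dz":-0.03,"roll":0},{"jaw":0,"dx":0,"dy":0,"dz":-0.04,"roll":0},{"jaw":0,"dx":0,"dy":0,"dz":-0.03,"roll":0},{"jaw":0,"dx":0,"dy":0,"dz":0,"roll":0}]'

```text
t: 2.6
eef_pos: [0.5108, 0.082, 0.1244]
ee_rot: [3.137, -0.002, -1.402]
force: [-0.6, 0.6, 0.5]
width: 0.0001
gripper_force: 0.0
```

```bash
python3 - <<'E'
from h import *
c=calibration("wrist");p,d=grab_frame("wrist"); cv2.imwrite("pics/w1.png",p[...,::-1]); np.save("w1.npy",d)
print(proj(c,get_state()["eef_pos"]))
for X in((.576,-.0195,.057),(.554,.116,.049),(.757,.03,.1)): print(proj(c,X))
E
```

```text
[315.13865845 248.50918106]
[245.70029033  49.47203121]
[256.89065957 238.98977765]
[-115.46454995   70.60772474]
```

View pics/w1.png

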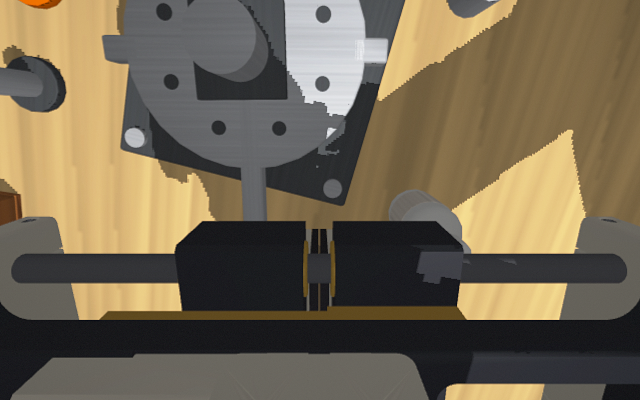

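The wrist view shows the arm at (255,195) left of the closed fingers. Wide black finger blocks span columns 178–462, and the fingertip is at about (318,250). I'll check how far those blocks extend using depth.

```bash
python3 - <<'E'
from h import *
c=calibration("wrist");d=np.load("w1.npy");P=cloud(c,d);s=get_state();e=s["eef_pos"];y=s["ee_rot"][2]
ax=np.array([np.cos(y),np.sin(y),0]);ay=np.array([np.sin(y),-np.cos(y),0])
for u,v in((250,230),(200,235),(180,240),(300,235),(310,240),(313,260),(319,235),(319,265),(330,235),(400,240),(455,240),(240,280),(250,190),(260,180)):
    q=P[v,u]-e;print((u,v),"d",d[v,u].round(3),"toolx,y,up mm",(1e3*np.array([q@ax,q@ay,q[2]])).round(0),P[v,u].round(3))
# close arm: points with z .047-.06
m=(P[...,2]>.047)&(P[...,2]<.062)
h=np.array([.576,-.0195]);r=P[...,:2]-h;R=np.hypot(*np.moveaxis(r,-1,0));a=np.degrees(np.arctan2(r[...,1],r[...,0]))
s2=m&(R>.09)&(R<.12)&(a>60)&(a<140);print("arm",s2.sum(),a[s2].min(),a[s2].max(),np.median(a[s2]))
E
```

```text
(250, 230) d 0.085 toolx,y,up mm [ 39. -18.  79.] [0.536 0.047 0.205]
(200, 235) d 0.082 toolx,y,up mm [ 39. -30.  82.] [0.549 0.049 0.208]
(180, 240) d 0.303 toolx,y,up mm [ -47. -133. -124.] [0.635 0.151 0.002]
(300, 235) d 0.081 toolx,y,up mm [40. -4. 83.] [0.523 0.044 0.21 ]
(310, 240) d 0.151 toolx,y,up mm [11. -4. 18.] [0.518 0.072 0.144]
(313, 260) d 0.084 toolx,y,up mm [32. -1. 82.] [0.519 0.051 0.208]
(319, 235) d 0.303 toolx,y,up mm [ -43.    1. -125.] [0.504 0.124 0.001]
(319, 265) d 0.083 toolx,y,up mm [31.  1. 83.] [0.517 0.052 0.209]
(330, 235) d 0.155 toolx,y,up mm [12.  6. 14.] [0.508 0.07  0.14 ]
(400, 240) d 0.079 toolx,y,up mm [39. 21. 85.] [0.498 0.041 0.211]
(455, 240) d 0.079 toolx,y,up mm [39. 34. 86.] [0.485 0.038 0.212]
(240, 280) d 0.076 toolx,y,up mm [ 31. -18.  91.] [0.535 0.055 0.217]
(250, 190) d 0.232 toolx,y,up mm [ 16. -50. -67.] [0.564 0.075 0.059]
(260, 180) d 0.23 toolx,y,up mm [ 23. -42. -67.] [0.558 0.067 0.059]
arm 900 93.55442896029714 103.17456505946532 98.84892115013507
```

Request:
servo_tool --moves '[{"jaw":0,"dx":0,"dy":0,"dz":-0.02,"roll":0},{"jaw":0,"dx":0,"dy":0,"dz":-0.02,"roll":0},{"jaw":0,"dx":0,"dy":0,"dz":-0.02,"roll":0},{"jaw":0,"dx":0,"dy":0,"dz":-0.02,"roll":0},{"jaw":0,"dx":0.005,"dy":0.001,"dz":0,"roll":0},{"jaw":0,"dx":0.005,"dy":0.001,"dz":0,"roll":0},{"jaw":0,"dx":0.005,"dy":0.001,"dz":0,"roll":0},{"jaw":0,"dx":0.005,"dy":0.001,"dz":0,"roll":0},{"jaw":0,"dx":0,"dy":0,"dz":0,"roll":0},{"jaw":0,"dx":0,"dy":0,"dz":0,"roll":0}]'

```text
t: 3.9
eef_pos: [0.5324, 0.0868, 0.0466]
ee_rot: [3.141, -0.0, -1.402]
force: [0.3, -0.5, 0.2]
width: 0.0005
gripper_force: 0.0
```

```bash
python3 - <<'E'
from ang import *
p,d=grab_frame("top"); cv2.imwrite("pics/t1.png",p[...,::-1])
print(arm(d,calibration("top"),np.array([.576,-.0195]))[1:3])
h=np.array([.576,-.0195])
# waypoints: theta, D 
for D in (.016,.021):
  for t in range(99,10,-7):
    a=np.radians(t);e=np.array([np.cos(a),np.sin(a)]);n=np.array([-e[1],e[0]])
    print(D,t,(h+.112*e+D*n).round(4))
E
```

```text
(np.int64(0), np.float64(nan))
0.016 99 [0.5427 0.0886]
0.016 92 [0.5561 0.0919]
0.016 85 [0.5698 0.0935]
0.016 78 [0.5836 0.0934]
0.016 71 [0.5973 0.0916]
0.016 64 [0.6107 0.0882]
0.016 57 [0.6236 0.0831]
0.016 50 [0.6357 0.0766]
0.016 43 [0.647  0.0686]
0.016 36 [0.6572 0.0593]
0.016 29 [0.6662 0.0488]
0.016 22 [0.6739 0.0373]
0.016 15 [0.68   0.0249]
0.021 99 [0.5377 0.0878]
0.021 92 [0.5511 0.0917]
0.021 85 [0.5648 0.0939]
0.021 78 [0.5787 0.0944]
0.021 71 [0.5926 0.0932]
0.021 64 [0.6062 0.0904]
0.021 57 [0.6194 0.0859]
0.021 50 [0.6319 0.0798]
0.021 43 [0.6436 0.0722]
0.021 36 [0.6543 0.0633]
0.021 29 [0.6638 0.0532]
0.021 22 [0.672  0.0419]
0.021 15 [0.6787 0.0298]
  return _methods._mean(a, axis=axis, dtype=dtype,
  ret = ret.dtype.type(ret / rcount)
```

Request:
servo_tool --moves '[{"jaw":0,"dx":0.008,"dy":0.0015,"dz":0,"roll":0},{"jaw":0,"dx":0.0067,"dy":0.0018,"dz":0,"roll":-3.5},{"jaw":0,"dx":0.0067,"dy":0.0017,"dz":0,"roll":-3.5},{"jaw":0,"dx":0.0068,"dy":0.001,"dz":0,"roll":-3.5},{"jaw":0,"dx":0.0069,"dy":0.0009,"dz":0,"roll":-3.5},{"jaw":0,"dx":0.0069,"dy":0.0001,"dz":0,"roll":-3.5},{"jaw":0,"dx":0.0069,"dy":0,"dz":0,"roll":-3.5},{"jaw":0,"dx":0.0069,"dy":-0.0008,"dz":0,"roll":-3.5},{"jaw":0,"dx":0.0069,"dy":-0.0008,"dz":0,"roll":-3.5},{"jaw":0,"dx":0.0068,"dy":-0.0015,"dz":0,"roll":-3.5}]'

```text
t: 5.2
eef_pos: [0.6024, 0.0912, 0.0464]
ee_rot: [3.141, 0.0, -1.954]
force: [-2.1, 2.0, -0.1]
width: 0.0004
gripper_force: 1.1
```

```bash
cat > wa.py <<'E'
from h import *
def wa(lo,hi,name="x"):
    h=np.array([.576,-.0195]);s=get_state();c=calibration("wrist");p,d=grab_frame("wrist");cv2.imwrite(f"pics/{name}.png",p[...,::-1])
    P=cloud(c,d);m=(P[...,2]>.045)&(P[...,2]<.064)
    r=P[...,:2]-h;R=np.hypot(r[...,0],r[...,1]);a=np.degrees(np.arctan2(r[...,1],r[...,0]))
    q=m&(R>.085)&(R<.145)&(a>lo)&(a<hi)
    e=s["eef_pos"][:2]-h;te=np.degrees(np.arctan2(e[1],e[0]))
    if q.sum(): 
        x=r[q];print("n",q.sum(),"med",np.median(a[q]),"ends",a[q].min(),a[q].max(),"R",R[q].min(),R[q].max(),"z",P[q][:,2].mean())
    print("tcp ang",te,"r",np.hypot(*e),"yaw",np.degrees(s["ee_rot"][2]),"t",s["t"],s["eef_pos"],s["force"]); return p,P,a,R,m
E
python3 -c "
from wa import *
wa(30,85,'w2')"
```

```text
n 848 med 66.9377684036541 ends 59.0429896459795 81.06130192580166 R 0.08502020249539953 0.10396691130941804 z 0.05687667608416736
tcp ang 76.59314503659704 r 0.11377207950788 yaw -111.93210198950318 t 5.2 [0.60237968 0.09117158 0.04642244] [-2.09016129  1.95166777 -0.14789375]
```

View pics/w2.png

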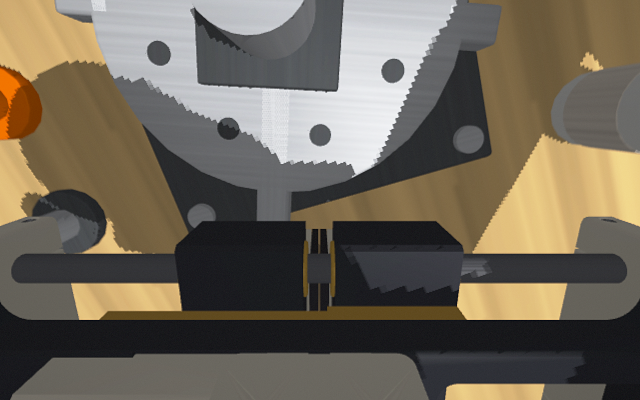

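The wrist view shows the arm at (275,200) lying flat against the fingertip and the workpiece square on the disc. The arm is at about 67°, and the target is about 15°.

Request:
servo_tool --moves '[{"jaw":0,"dx":0.0067,"dy":-0.0016,"dz":0,"roll":-3.5},{"jaw":0,"dx":0.0065,"dy":-0.0022,"dz":0,"roll":-3.5},{"jaw":0,"dx":0.0065,"dy":-0.0026,"dz":0,"roll":-3.5},{"jaw":0,"dx":0.0062,"dy":-0.003,"dz":0,"roll":-3.5},{"jaw":0,"dx":0.0061,"dy":-0.0033,"dz":0,"roll":-3.5},{"jaw":0,"dx":0.0058,"dy":-0.0038,"dz":0,"roll":-3.5},{"jaw":0,"dx":0.0056,"dy":-0.0041,"dz":0,"roll":-3.5},{"jaw":0,"dx":0.0053,"dy":-0.0044,"dz":0,"roll":-3.5},{"jaw":0,"dx":0.0051,"dy":-0.0047,"dz":0,"roll":-3.5},{"jaw":0,"dx":0.0047,"dy":-0.005,"dz":0,"roll":-3.5}]'

```text
t: 6.5
eef_pos: [0.6608, 0.0563, 0.0464]
ee_rot: [3.141, -0.0, -2.563]
force: [-0.5, 2.7, 0.1]
width: 0.0003
gripper_force: 1.1
```

Request:
servo_tool --moves '[{"jaw":0,"dx":0.0045,"dy":-0.0053,"dz":0,"roll":-3.5},{"jaw":0,"dx":0.0041,"dy":-0.0056,"dz":0,"roll":-3.5},{"jaw":0,"dx":0.0019,"dy":-0.0029,"dz":0,"roll":-1.8},{"jaw":0,"dx":0.0019,"dy":-0.0029,"dz":0,"roll":-1.8},{"jaw":0,"dx":0,"dy":0,"dz":0,"roll":0},{"jaw":0,"dx":0,"dy":0,"dz":0,"roll":0},{"jaw":0,"dx":0,"dy":0,"dz":0,"roll":0},{"jaw":0,"dx":0,"dy":0,"dz":0,"roll":0},{"jaw":0,"dx":0,"dy":0,"dz":0,"roll":0},{"jaw":0,"dx":0,"dy":0,"dz":0,"roll":0}]'

```text
t: 7.75
eef_pos: [0.6729, 0.0395, 0.0466]
ee_rot: [-3.142, -0.0, -2.748]
force: [0.4, -0.1, 0.1]
width: 0.0001
gripper_force: 0.0
```

```bash
python3 -c "
from wa import *
p,P,a,R,m=wa(0,50,'w3')
# spokes: opposite
for lo,hi in((-90,-55),(90,125)):
    q=m&(R>.083)&(R<.098)&(a>lo)&(a<hi); print(lo,q.sum(),np.median(a[q]) if q.any() else 0)
pt=(np.hypot(P[...,0]-.757,P[...,1]-.03)<.03)&(P[...,2]>.015);print('pin',pt.sum(),P[pt].mean(0))
ds,sd=grab_frame('side');cv2.imwrite('pics/s3.png',ds[...,::-1])
"
```

```text
n 849 med 20.847968721619917 ends 12.79200572133807 35.28131737221502 R 0.08501318011504327 0.10411120458992207 z 0.056981488300913825
tcp ang 31.33004034565174 r 0.11340455817957329 yaw -157.42053115468113 t 7.75 [0.67286862 0.03946663 0.04656641] [ 0.36065674 -0.1039005   0.06522409]
-90 458 -67.47292890107362
90 1064 107.41127061035952
pin 0 [nan nan nan]<string>:7: RuntimeWarning: Mean of empty slice.
  ret = um.true_divide(
```

View pics/w3.png

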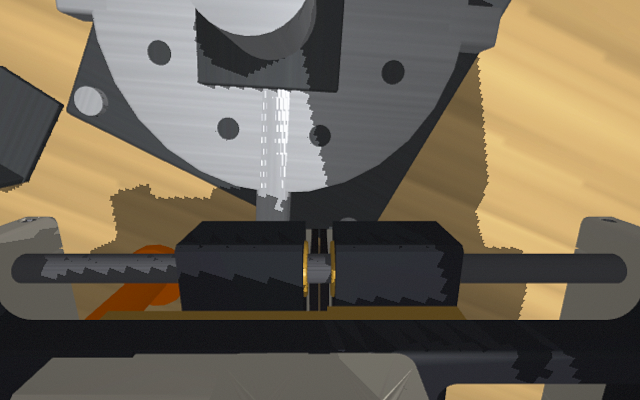

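The arm is at about 21°, still flat against the tip. I'll nudge it a further 5.3°, then back off and verify.

Request:
servo_tool --moves '[{"jaw":0,"dx":0.0017,"dy":-0.0031,"dz":0,"roll":-1.8},{"jaw":0,"dx":0.0017,"dy":-0.0031,"dz":0,"roll":-1.8},{"jaw":0,"dx":0.0016,"dy":-0.003,"dz":0,"roll":-1.7},{"jaw":0,"dx":0,"dy":0,"dz":0,"roll":0},{"jaw":0,"dx":0,"dy":0,"dz":0,"roll":0},{"jaw":0,"dx":-0.006,"dy":0.019,"dz":0,"roll":0},{"jaw":0,"dx":0,"dy":0.01,"dz":0.02,"roll":0},{"jaw":0,"dx":0,"dy":0.02,"dz":0.04,"roll":0},{"jaw":0,"dx":0,"dy":0.03,"dz":0.05,"roll":0},{"jaw":0,"dx":-0.02,"dy":0.04,"dz":0.04,"roll":0}]'

```text
t: 9.1
eef_pos: [0.6523, 0.1506, 0.1984]
ee_rot: [-3.141, 0.001, -2.841]
force: [1.1, 0.2, -0.8]
width: 0.0005
gripper_force: 0.0
```

```bash
python3 - <<'E'
from ang import *
p,d=grab_frame("top"); cv2.imwrite("pics/t4.png",p[...,::-1]);np.save("t4.npy",d)
p2,_=grab_frame("side")
x=cv2.resize(p[130:230,270:370,::-1],None,fx=4,fy=4,interpolation=2); y=cv2.resize(p2[170:270,290:390,::-1],None,fx=4,fy=4,interpolation=2)
cv2.imwrite("pics/v4.png",np.hstack([x,y]))
print(arm(d,calibration("top"),np.array([.576,-.0195])))
E
```

```text
(array([ 0.576 , -0.0195]), np.int64(43), np.float64(13.364660562419925), array([  16.,   14.,   12.,   10.,   17.,   15.,   13.,   10.,    8.,
         17.,   15.,   13.,   11.,    9.,   18.,   16.,   13.,   11.,
          9.,   18.,   16.,   14.,   12.,  -71.,  -72.,  -73.,  -74.,
        -74.,  -76.,  -76.,  -77.,  -78.,  -78.,  -79.,  -80.,  -81.,
        -80.,   97.,   97.,   98.,  100.,  100.,  100.,  101.,  102.,
        102.,  104.,  104.,  105.,  106.,  106.,  107.,  107., -167.,
       -165., -162., -172., -170., -167., -165., -163., -172., -170.,
       -168., -166., -164.]))
```

View pics/v4.png

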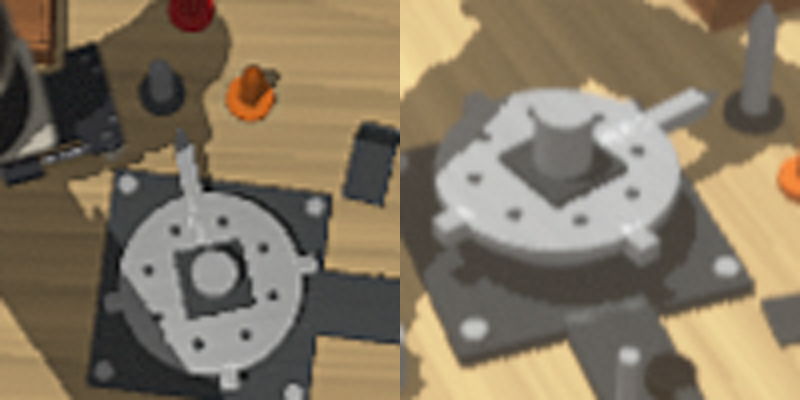

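The views show the arm tip at crop (181,130), pointing close to the pin at crop (160,85), with the workpiece in place. I'll compute the residual angle.

```bash
python3 - <<'E'
from ang import *
c=calibration("top");s=calibration("side")
h1,*_=arm(np.load("t4.npy"),c)
tT=ray(c,(270+181.5/4-.5,130+130.5/4-.5),.049)[:2]; tS=ray(s,(290+(714-400+.5)/4-.5,170+98.5/4-.5),.049)[:2]
print(tT,tS)
d=np.load("t4.npy");P=cloud(c,d)
def sp(d,P,h):
    z=P[...,2];r=P[...,:2]-h;R=np.hypot(r[...,0],r[...,1]);a=np.degrees(np.arctan2(r[...,1],r[...,0]))
    m=(z>.047)&(z<.064)
    o=[]
    for k in(0,90,180,270):
        w=(a-13-k+180)%360-180
        q=m&(R>.086)&(R<(.13 if k==0 else .096))&(abs(w)<12); o.append((q.sum(),round(13+w[q].mean(),2)))
    return o
for h in((.576,-.0195),(.5765,-.0185),(.576,-.0205)):
    h=np.array(h);print(h,sp(d,P,h),"tip",[np.degrees(np.arctan2(*(t-h)[::-1])).round(2) for t in(tT,tS)],"pin",[np.degrees(np.arctan2(y-h[1],x-h[0])).round(2) for x,y in((.758,.03),(.7597,.0303),(.759,.0315),(.756,.029))])
E
```

```text
hub [ 0.57716224 -0.01815331] r 0.07847470408218701
[0.71236608 0.00984871] [0.71003578 0.00849766]
[ 0.576  -0.0195] [(np.int64(56), np.float64(13.26)), (np.int64(11), np.float64(12.28)), (np.int64(10), np.float64(12.4)), (np.int64(11), np.float64(14.14))] tip [np.float64(12.15), np.float64(11.8)] pin [np.float64(15.22), np.float64(15.17), np.float64(15.57), np.float64(15.08)]
[ 0.5765 -0.0185] [(np.int64(54), np.float64(12.78)), (np.int64(11), np.float64(12.73)), (np.int64(10), np.float64(12.95)), (np.int64(11), np.float64(13.68))] tip [np.float64(11.79), np.float64(11.43)] pin [np.float64(14.96), np.float64(14.92), np.float64(15.32), np.float64(14.82)]
[ 0.576  -0.0205] [(np.int64(56), np.float64(13.79)), (np.int64(13), np.float64(12.38)), (np.int64(10), np.float64(11.77)), (np.int64(10), np.float64(14.02))] tip [np.float64(12.55), np.float64(12.21)] pin [np.float64(15.51), np.float64(15.46), np.float64(15.86), np.float64(15.38)]
```

The arm went about 2.3° past (12.9° against the pin's 15.2°). I'll correct gently from the other side.

Request:
servo_tool --moves '[{"jaw":0,"dx":0.009,"dy":-0.038,"dz":0,"roll":-1},{"jaw":0,"dx":0.009,"dy":-0.038,"dz":0,"roll":-1},{"jaw":0,"dx":0.009,"dy":-0.038,"dz":0,"roll":-1},{"jaw":0,"dx":0.009,"dy":-0.038,"dz":0,"roll":0},{"jaw":0,"dx":0.009,"dy":-0.038,"dz":0,"roll":0},{"jaw":0,"dx":0,"dy":0,"dz":0,"roll":0},{"jaw":0,"dx":0,"dy":0,"dz":-0.04,"roll":0},{"jaw":0,"dx":0,"dy":0,"dz":-0.04,"roll":0},{"jaw":0,"dx":0,"dy":0,"dz":0,"roll":0},{"jaw":0,"dx":0,"dy":0,"dz":0,"roll":0}]'

```text
t: 10.45
eef_pos: [0.6978, -0.04, 0.1181]
ee_rot: [-3.141, 0.001, -2.891]
force: [0.7, 0.5, 0.5]
width: 0.0004
gripper_force: 0.0
```

```bash
python3 - <<'E'
from wa import *
p,P,a,R,m=wa(-5,30,'w5')
for lo,hi in((-90,-60),(90,125)):
    q=m&(R>.083)&(R<.098)&(a>lo)&(a<hi); print(lo,q.sum(),np.median(a[q]) if q.any() else 0)
for nm,x,y in(("pin",.758,.03),("orange",.745,-.055)):
    q=(np.hypot(P[...,0]-x,P[...,1]-y)<.035)&(P[...,2]>.003)
    if q.any(): print(nm,q.sum(),P[q].min(0),P[q].max(0))
h=np.array([.576,-.0195]);a=np.radians(13);e=np.array([np.cos(a),np.sin(a)]);n=np.array([-e[1],e[0]]);v=get_state()["eef_pos"][:2]-h
print("r",v@e,"D",v@n)
E
```

```text
n 1137 med 11.671884259308833 ends 6.953041418608786 17.399068870728197 R 0.08501108990351641 0.12271564941852714 z 0.05665570823326627
tcp ang -9.569904611558053 r 0.12347035846038126 yaw -165.65598175951965 t 10.45 [ 0.69775208 -0.04002705  0.11813188] [0.74982094 0.54202822 0.52572603]
-90 527 -76.41769245615689
90 433 101.9025939776923
r 0.11438968959873025 D -0.04754579939598866
```

View pics/w5.png

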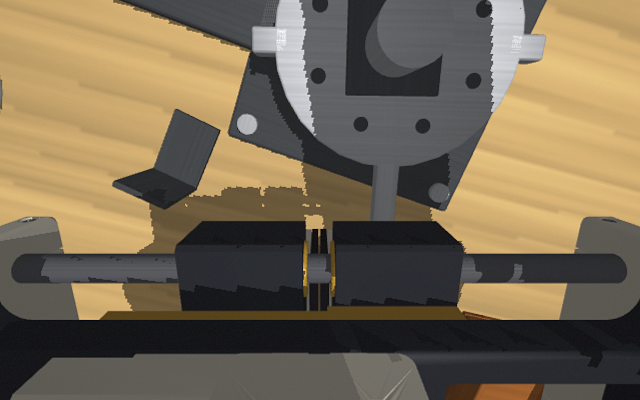

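The wrist view shows the arm at (385,195) to the right of the fingertip, with clear bench around it. Next I'll descend and close the gap slowly.

Request:
servo_tool --moves '[{"jaw":0,"dx":0,"dy":0,"dz":-0.036,"roll":0},{"jaw":0,"dx":0,"dy":0,"dz":-0.036,"roll":0},{"jaw":0,"dx":-0.0025,"dy":0.01,"dz":0,"roll":0},{"jaw":0,"dx":-0.0025,"dy":0.01,"dz":0,"roll":0},{"jaw":0,"dx":0,"dy":0,"dz":0,"roll":0},{"jaw":0,"dx":-0.0005,"dy":0.002,"dz":0,"roll":0},{"jaw":0,"dx":-0.0005,"dy":0.002,"dz":0,"roll":0},{"jaw":0,"dx":-0.0005,"dy":0.002,"dz":0,"roll":0},{"jaw":0,"dx":-0.0005,"dy":0.002,"dz":0,"roll":0},{"jaw":0,"dx":-0.0002,"dy":0.001,"dz":0,"roll":0}]'

```text
t: 11.75
eef_pos: [0.6899, -0.0118, 0.0447]
ee_rot: [-3.141, 0.0, -2.893]
force: [1.2, -1.1, 1.7]
width: 0.0001
gripper_force: 0.8
```

```bash
cat > m.py <<'E'
from wa import *
p,P,a,R,m=wa(-5,35,'w6')
for lo,hi in((-90,-60),(90,125)):
    q=m&(R>.083)&(R<.098)&(a>lo)&(a<hi); print(lo,q.sum(),np.median(a[q]) if q.any() else 0)
h=np.array([.576,-.0195]);a=np.radians(13);e=np.array([np.cos(a),np.sin(a)]);n=np.array([-e[1],e[0]]);v=get_state()["eef_pos"][:2]-h
print("r",v@e,"D",v@n)
E
python3 m.py
```

```text
n 890 med 11.82200528620399 ends -1.3712267510255918 20.85114787047735 R 0.08501058642504229 0.10979210601925496 z 0.05676005645932236
tcp ang 3.868454603881041 r 0.11415663164474171 yaw -165.73006926190752 t 11.75 [ 0.68989653 -0.01179831  0.044652  ] [ 1.19858171 -1.11533688  1.71420843]
-90 1020 -72.49161951687029
90 642 102.4747233981852
r 0.11265111653692397 D -0.017969531486799865
```

Contact is made at D ≈ 18 mm. I'll push another 4 mm slowly, then back off and up towards the lever side for checking.

Request:
servo_tool --moves '[{"jaw":0,"dx":-0.0003,"dy":0.001,"dz":0,"roll":0},{"jaw":0,"dx":-0.0003,"dy":0.001,"dz":0,"roll":0},{"jaw":0,"dx":-0.0003,"dy":0.001,"dz":0,"roll":0},{"jaw":0,"dx":-0.0002,"dy":0.001,"dz":0,"roll":0},{"jaw":0,"dx":0,"dy":0,"dz":0,"roll":0},{"jaw":0,"dx":0,"dy":0,"dz":0,"roll":0},{"jaw":0,"dx":0.003,"dy":-0.018,"dz":0,"roll":0},{"jaw":0,"dx":0,"dy":-0.01,"dz":0.03,"roll":0},{"jaw":0,"dx":0,"dy":-0.03,"dz":0.05,"roll":0},{"jaw":0,"dx":-0.01,"dy":-0.05,"dz":0.03,"roll":0}]'

```text
t: 13.05
eef_pos: [0.6825, -0.1165, 0.1569]
ee_rot: [-3.141, 0.002, -2.891]
force: [0.5, 0.3, 0.1]
width: 0.0001
gripper_force: 0.0
```

Request:
servo_tool --moves '[{"jaw":0,"dx":-0.01,"dy":-0.05,"dz":0,"roll":0},{"jaw":0,"dx":-0.01,"dy":-0.05,"dz":0,"roll":0},{"jaw":0,"dx":0,"dy":-0.04,"dz":0,"roll":0},{"jaw":0,"dx":0,"dy":-0.03,"dz":0,"roll":0},{"jaw":0,"dx":0,"dy":0,"dz":0,"roll":0},{"jaw":0,"dx":0,"dy":0,"dz":0,"roll":0},{"jaw":0,"dx":0,"dy":0,"dz":0,"roll":0},{"jaw":0,"dx":0,"dy":0,"dz":0,"roll":0},{"jaw":0,"dx":0,"dy":0,"dz":0,"roll":0},{"jaw":0,"dx":0,"dy":0,"dz":0,"roll":0}]'

```text
t: 14.3
eef_pos: [0.6617, -0.2854, 0.1546]
ee_rot: [3.142, 0.0, -2.892]
force: [0.3, 0.7, -0.0]
width: 0.0004
gripper_force: 0.0
```

```bash
python3 - <<'E'
from ang import *
p,d=grab_frame("top"); cv2.imwrite("pics/t7.png",p[...,::-1]);np.save("t7.npy",d)
p2,d2=grab_frame("side");np.save("s7.npy",d2)
c=calibration("top")
x=cv2.resize(p[130:230,270:370,::-1],None,fx=5.5,fy=5.5,interpolation=2); 
y=cv2.resize(p2[165:265,290:335,::-1],None,fx=5.5,fy=5.5,interpolation=2)
cv2.imwrite("pics/v7.png",x)
P=cloud(c,d)
for h in((.576,-.0195),(.5765,-.0185)):
    h=np.array(h); z=P[...,2];r=P[...,:2]-h;R=np.hypot(r[...,0],r[...,1]);a=np.degrees(np.arctan2(r[...,1],r[...,0]))
    m=(z>.047)&(z<.064);o=[]
    for k in(0,90,180,270):
        w=(a-15-k+180)%360-180
        q=m&(R>.086)&(R<(.13 if k==0 else .096))&(abs(w)<12); o.append((q.sum(),round(15+w[q].mean(),2)))
    print(o)
print(get_state()["eef_pos"],get_state()["t"])
E
```

```text
[(np.int64(55), np.float64(18.72)), (np.int64(10), np.float64(17.3)), (np.int64(0), np.float64(nan)), (np.int64(0), np.float64(nan))]
[(np.int64(55), np.float64(18.3)), (np.int64(9), np.float64(18.11)), (np.int64(0), np.float64(nan)), (np.int64(0), np.float64(nan))]
[ 0.66164652 -0.28558537  0.15457243] 14.4<stdin>:14: RuntimeWarning: Mean of empty slice.
  ret = ret.dtype.type(ret / rcount)
```

View pics/v7.png

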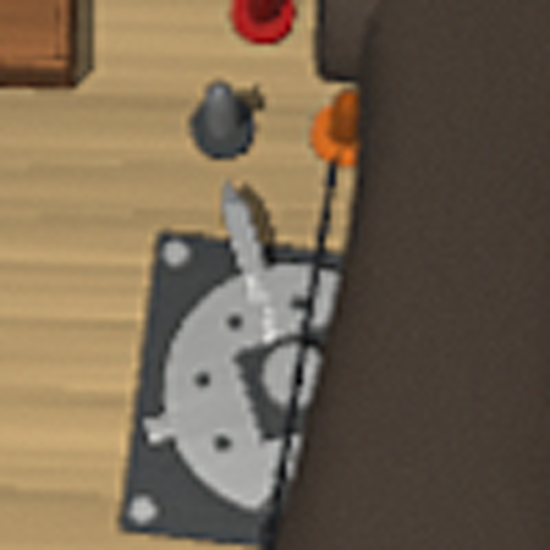

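The crop shows the tip at (230,185) aimed slightly left of the pin (foot about (222,130)). The arm is at 18.2°, so 3° cw is needed. Contact offset is now calibrated: about 24 mm from the TCP to the arm's centre line.

Request:
servo_tool --moves '[{"jaw":0,"dx":0.001,"dy":0.042,"dz":0,"roll":1},{"jaw":0,"dx":0.001,"dy":0.042,"dz":0,"roll":0},{"jaw":0,"dx":0.001,"dy":0.042,"dz":0,"roll":0},{"jaw":0,"dx":0.001,"dy":0.042,"dz":0,"roll":0},{"jaw":0,"dx":0.001,"dy":0.042,"dz":0,"roll":0},{"jaw":0,"dx":0.001,"dy":0.042,"dz":0,"roll":0},{"jaw":0,"dx":0.002,"dy":0.042,"dz":0,"roll":0},{"jaw":0,"dx":0.002,"dy":0.042,"dz":0,"roll":0},{"jaw":0,"dx":0,"dy":0.01,"dz":0,"roll":0},{"jaw":0,"dx":0,"dy":0,"dz":0,"roll":0}]'

```text
t: 15.65
eef_pos: [0.6715, 0.0607, 0.1545]
ee_rot: [-3.142, -0.0, -2.874]
force: [0.0, 0.0, 0.2]
width: 0.0004
gripper_force: 0.0
```

Request:
servo_tool --moves '[{"jaw":0,"dx":0,"dy":0,"dz":-0.03,"roll":0},{"jaw":0,"dx":0,"dy":0,"dz":-0.04,"roll":0},{"jaw":0,"dx":0,"dy":0,"dz":-0.02,"roll":0},{"jaw":0,"dx":0,"dy":0,"dz":-0.018,"roll":0},{"jaw":0,"dx":0,"dy":0,"dz":0,"roll":0},{"jaw":0,"dx":0,"dy":0,"dz":0,"roll":0},{"jaw":0,"dx":0,"dy":0,"dz":0,"roll":0},{"jaw":0,"dx":0,"dy":0,"dz":0,"roll":0},{"jaw":0,"dx":0,"dy":0,"dz":0,"roll":0},{"jaw":0,"dx":0,"dy":0,"dz":0,"roll":0}]'

```text
t: 16.9
eef_pos: [0.6716, 0.0603, 0.0467]
ee_rot: [3.142, 0.0, -2.875]
force: [0.2, -0.1, -0.1]
width: 0.0005
gripper_force: 0.0
```

Request:
servo_tool --moves '[{"jaw":0,"dx":0.002,"dy":-0.008,"dz":0,"roll":0},{"jaw":0,"dx":0.002,"dy":-0.008,"dz":0,"roll":0},{"jaw":0,"dx":0.001,"dy":-0.003,"dz":0,"roll":0},{"jaw":0,"dx":0.0005,"dy":-0.002,"dz":0,"roll":0},{"jaw":0,"dx":0.0005,"dy":-0.002,"dz":0,"roll":0},{"jaw":0,"dx":0.0005,"dy":-0.002,"dz":0,"roll":0},{"jaw":0,"dx":0.0005,"dy":-0.0018,"dz":0,"roll":0},{"jaw":0,"dx":0,"dy":0,"dz":0,"roll":0},{"jaw":0,"dx":0,"dy":0,"dz":0,"roll":0},{"jaw":0,"dx":0,"dy":0,"dz":0,"roll":0}]'

```text
t: 18.15
eef_pos: [0.6784, 0.0333, 0.0466]
ee_rot: [-3.141, -0.0, -2.875]
force: [0.3, 0.2, 0.4]
width: 0.0001
gripper_force: 0.1
```

Request:
servo_tool --moves '[{"jaw":0,"dx":-0.005,"dy":0.019,"dz":0,"roll":0},{"jaw":0,"dx":0,"dy":0.01,"dz":0.02,"roll":0},{"jaw":0,"dx":0,"dy":0.02,"dz":0.04,"roll":0},{"jaw":0,"dx":0,"dy":0.03,"dz":0.05,"roll":0},{"jaw":0,"dx":-0.02,"dy":0.04,"dz":0.04,"roll":0},{"jaw":0,"dx":-0.02,"dy":0.04,"dz":0,"roll":0},{"jaw":0,"dx":0,"dy":0.03,"dz":0,"roll":0},{"jaw":0,"dx":0,"dy":0,"dz":0,"roll":0},{"jaw":0,"dx":0,"dy":0,"dz":0,"roll":0},{"jaw":0,"dx":0,"dy":0,"dz":0,"roll":0}]'

```text
t: 19.4
eef_pos: [0.6336, 0.2218, 0.1964]
ee_rot: [-3.141, -0.0, -2.876]
force: [-0.5, 0.2, -0.2]
width: 0.0008
gripper_force: 0.0
```

```bash
cat > chk.py <<'E'
from ang import *
c=calibration("top")
def chk(d):
    P=cloud(c,d)
    for h in((.576,-.0195),(.5765,-.0185)):
        h=np.array(h); z=P[...,2];r=P[...,:2]-h;R=np.hypot(r[...,0],r[...,1]);a=np.degrees(np.arctan2(r[...,1],r[...,0]))
        m=(z>.047)&(z<.064);o=[]
        for k in(0,90,180,270):
            w=(a-15-k+180)%360-180
            q=m&(R>.086)&(R<(.13 if k==0 else .096))&(abs(w)<12); o.append((int(q.sum()),float(round(15+w[q].mean(),2)) if q.any() else 0))
        print(o)
E
python3 - <<'E'
from chk import *
p,d=grab_frame("top"); cv2.imwrite("pics/t8.png",p[...,::-1]);chk(d)
p2,_=grab_frame("side")
x=cv2.resize(p[130:230,270:350,::-1],None,fx=5,fy=5,interpolation=2); y=cv2.resize(p2[170:270,310:390,::-1],None,fx=5,fy=5,interpolation=2)
cv2.imwrite("pics/v8.png",np.hstack([x,y]))
E
```

```text
[(56, 15.21), (13, 14.68), (9, 14.13), (9, 15.57)]
[(56, 14.75), (11, 14.91), (10, 15.03), (11, 15.05)]
```

View pics/v8.png

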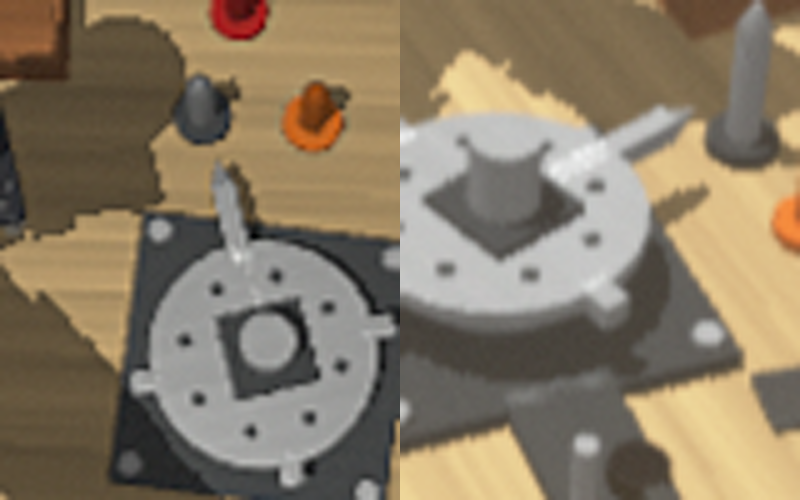

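Both views show the arm pointing at the grey pin: all spokes agree on 15.0° against the pin's 15.0°, and the workpiece is standing. Now the lever: move over to beside the knob.

Request:
servo_tool --moves '[{"jaw":0,"dx":-0.0025,"dy":-0.052,"dz":0,"roll":7.5},{"jaw":0,"dx":-0.0025,"dy":-0.052,"dz":0,"roll":7.5},{"jaw":0,"dx":-0.0025,"dy":-0.052,"dz":0,"roll":7.5},{"jaw":0,"dx":-0.0025,"dy":-0.052,"dz":0,"roll":7.5},{"jaw":0,"dx":-0.0025,"dy":-0.052,"dz":0,"roll":7.5},{"jaw":0,"dx":-0.0025,"dy":-0.052,"dz":0,"roll":7.5},{"jaw":0,"dx":-0.0025,"dy":-0.052,"dz":0,"roll":7.5},{"jaw":0,"dx":-0.0025,"dy":-0.052,"dz":0,"roll":7.5},{"jaw":0,"dx":-0.0025,"dy":-0.052,"dz":0,"roll":7.5},{"jaw":0,"dx":-0.0025,"dy":-0.05,"dz":0,"roll":7.2}]'

```text
t: 20.75
eef_pos: [0.608, -0.2979, 0.1967]
ee_rot: [-3.141, -0.0, -1.568]
force: [1.0, 0.5, -0.4]
width: 0.0007
gripper_force: 0.0
```

Request:
servo_tool --moves '[{"jaw":0,"dx":0,"dy":0,"dz":0,"roll":0},{"jaw":0,"dx":0,"dy":0,"dz":0,"roll":0},{"jaw":0,"dx":0,"dy":0,"dz":0,"roll":0},{"jaw":0,"dx":0,"dy":0,"dz":-0.03,"roll":0},{"jaw":0,"dx":0,"dy":0,"dz":-0.03,"roll":0},{"jaw":0,"dx":0,"dy":0,"dz":0,"roll":0},{"jaw":0,"dx":0,"dy":0,"dz":0,"roll":0},{"jaw":0,"dx":0,"dy":0,"dz":0,"roll":0},{"jaw":0,"dx":0,"dy":0,"dz":0,"roll":0},{"jaw":0,"dx":0,"dy":0,"dz":0,"roll":0}]'

```text
t: 22.0
eef_pos: [0.6088, -0.2956, 0.1371]
ee_rot: [-3.141, -0.0, -1.571]
force: [0.7, -0.3, 0.1]
width: 0.0002
gripper_force: 0.0
```

```bash
python3 - <<'E'
from h import *
c=calibration("wrist");s=get_state();p,d=grab_frame("wrist");cv2.imwrite("pics/w9.png",p[...,::-1])
print(s["eef_pos"],np.degrees(s["ee_rot"]),s["q"])
P=cloud(c,d);q=(P[...,2]>.035)&(P[...,2]<.075)&(P[...,1]<-.15)&(P[...,1]>-.32)&(abs(P[...,0]-.56)<.06)
n,l,st,ce=cv2.connectedComponentsWithStats(q.astype(np.uint8))
for i in range(1,n):
    if st[i,4]>30: print(st[i],P[l==i].min(0).round(3),P[l==i].max(0).round(3))
pv=np.array([.559,-.208])
for t in range(-90,-190,-8):
    a=np.radians(t);e=np.array([np.cos(a),np.sin(a)]);m=np.array([-e[1],e[0]]);print(t,(pv+.088*e+.026*m).round(4))
E
```

```text
[ 0.60879639 -0.29560545  0.1371322 ] [-1.79952985e+02 -8.08671321e-03 -9.00293360e+01] [-1.64680266e-01  4.23714034e-01 -1.00451103e-01  5.93401941e-06
 -1.04579859e+00  1.64165342e-01]
[371 189  27  32 646] [ 0.549 -0.306  0.043] [ 0.566 -0.281  0.069]
-90 [ 0.585 -0.296]
-98 [ 0.5725 -0.2988]
-106 [ 0.5597 -0.2998]
-114 [ 0.547 -0.299]
-122 [ 0.5344 -0.2964]
-130 [ 0.5224 -0.2921]
-138 [ 0.511  -0.2862]
-146 [ 0.5006 -0.2788]
-154 [ 0.4913 -0.2699]
-162 [ 0.4833 -0.2599]
-170 [ 0.4769 -0.2489]
-178 [ 0.472  -0.2371]
-186 [ 0.4688 -0.2247]
```

View pics/w9.png

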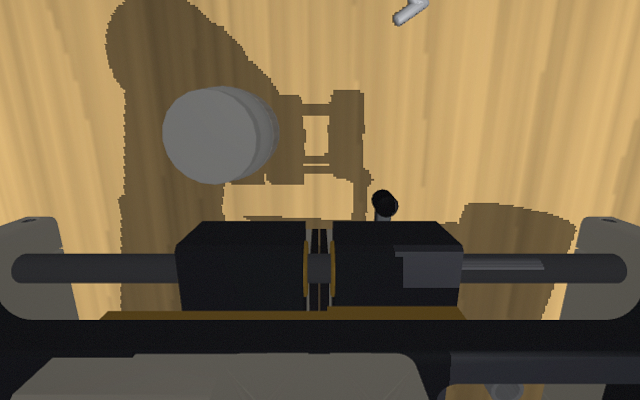

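The wrist view shows the knob at (384,203), about 50 mm from the fingertip, with the jar at (220,135) clear. Descend and approach.

Request:
servo_tool --moves '[{"jaw":0,"dx":0,"dy":0,"dz":-0.03,"roll":0},{"jaw":0,"dx":0,"dy":0,"dz":-0.03,"roll":0},{"jaw":0,"dx":0,"dy":0,"dz":-0.02,"roll":0},{"jaw":0,"dx":0,"dy":0,"dz":-0.012,"roll":0},{"jaw":0,"dx":0,"dy":0,"dz":0,"roll":0},{"jaw":0,"dx":-0.006,"dy":0,"dz":0,"roll":0},{"jaw":0,"dx":-0.006,"dy":0,"dz":0,"roll":0},{"jaw":0,"dx":-0.006,"dy":0,"dz":0,"roll":0},{"jaw":0,"dx":-0.006,"dy":0,"dz":0,"roll":0},{"jaw":0,"dx":0,"dy":0,"dz":0,"roll":0}]'

```text
t: 23.3
eef_pos: [0.5841, -0.2956, 0.0448]
ee_rot: [-3.141, 0.0, -1.571]
force: [0.2, 1.0, 0.2]
width: 0.0005
gripper_force: 0.0
```

Request:
servo_tool --moves '[{"jaw":0,"dx":-0.0062,"dy":-0.0016,"dz":0,"roll":-4},{"jaw":0,"dx":-0.0063,"dy":-0.0012,"dz":0,"roll":-4},{"jaw":0,"dx":-0.0064,"dy":-0.0007,"dz":0,"roll":-4},{"jaw":0,"dx":-0.0064,"dy":-0.0003,"dz":0,"roll":-4},{"jaw":0,"dx":-0.0064,"dy":0.0002,"dz":0,"roll":-4},{"jaw":0,"dx":-0.0063,"dy":0.0006,"dz":0,"roll":-4},{"jaw":0,"dx":-0.0063,"dy":0.0011,"dz":0,"roll":-4},{"jaw":0,"dx":-0.0063,"dy":0.0015,"dz":0,"roll":-4},{"jaw":0,"dx":-0.0061,"dy":0.0019,"dz":0,"roll":-4},{"jaw":0,"dx":-0.0059,"dy":0.0024,"dz":0,"roll":-4}]'

```text
t: 24.55
eef_pos: [0.5226, -0.2918, 0.0448]
ee_rot: [-3.14, 0.0, -2.272]
force: [0.7, -1.8, -0.7]
width: 0.0002
gripper_force: 0.5
```

Request:
servo_tool --moves '[{"jaw":0,"dx":-0.0058,"dy":0.0027,"dz":0,"roll":-4},{"jaw":0,"dx":-0.0056,"dy":0.0032,"dz":0,"roll":-4},{"jaw":0,"dx":-0.0053,"dy":0.0035,"dz":0,"roll":-4},{"jaw":0,"dx":-0.0051,"dy":0.0039,"dz":0,"roll":-4},{"jaw":0,"dx":-0.0048,"dy":0.0043,"dz":0,"roll":-4},{"jaw":0,"dx":-0.0045,"dy":0.0046,"dz":0,"roll":-4},{"jaw":0,"dx":-0.0042,"dy":0.0048,"dz":0,"roll":-4},{"jaw":0,"dx":-0.0038,"dy":0.0052,"dz":0,"roll":-4},{"jaw":0,"dx":0,"dy":0,"dz":0,"roll":0},{"jaw":0,"dx":0,"dy":0,"dz":0,"roll":0}]'

```text
t: 25.8
eef_pos: [0.4831, -0.2595, 0.0447]
ee_rot: [-3.141, 0.0, -2.826]
force: [0.1, -0.2, 0.6]
width: 0.0003
gripper_force: 0.0
```

Request:
servo_tool --moves '[{"jaw":0,"dx":-0.0033,"dy":0.0054,"dz":0,"roll":-4},{"jaw":0,"dx":-0.0031,"dy":0.0056,"dz":0,"roll":-4},{"jaw":0,"dx":-0.0026,"dy":0.0059,"dz":0,"roll":-4},{"jaw":0,"dx":-0.0023,"dy":0.0059,"dz":0,"roll":-4},{"jaw":0,"dx":-0.0009,"dy":0.003,"dz":0,"roll":-2},{"jaw":0,"dx":-0.0008,"dy":0.003,"dz":0,"roll":-2},{"jaw":0,"dx":0,"dy":0,"dz":0,"roll":0},{"jaw":0,"dx":0,"dy":0,"dz":0,"roll":0},{"jaw":0,"dx":0,"dy":0,"dz":0,"roll":0},{"jaw":0,"dx":0,"dy":0,"dz":0,"roll":0}]'

```text
t: 27.05
eef_pos: [0.4699, -0.2308, 0.0445]
ee_rot: [-3.142, -0.0, 3.106]
force: [-0.2, -0.6, 0.1]
width: 0.0005
gripper_force: 0.1
```

Request:
servo_tool --moves '[{"jaw":0,"dx":-0.0003,"dy":0.001,"dz":0,"roll":-1},{"jaw":0,"dx":-0.0003,"dy":0.001,"dz":0,"roll":-1},{"jaw":0,"dx":-0.0002,"dy":0.001,"dz":0,"roll":-1},{"jaw":0,"dx":0,"dy":0,"dz":0,"roll":0},{"jaw":0,"dx":0,"dy":0,"dz":0,"roll":0},{"jaw":0,"dx":0,"dy":0,"dz":0,"roll":0},{"jaw":0,"dx":0,"dy":0,"dz":0,"roll":0},{"jaw":0,"dx":0,"dy":0,"dz":0,"roll":0},{"jaw":0,"dx":0,"dy":0,"dz":0,"roll":0},{"jaw":0,"dx":0,"dy":0,"dz":0,"roll":0}]'

```text
t: 28.3
eef_pos: [0.4691, -0.2277, 0.0446]
ee_rot: [-3.142, 0.0, 3.054]
force: [-0.0, -0.2, -0.1]
width: 0.0004
gripper_force: 0.1
```

Request:
servo_tool --moves '[{"jaw":0,"dx":0,"dy":0.001,"dz":0,"roll":0},{"jaw":0,"dx":0,"dy":0.001,"dz":0,"roll":0},{"jaw":0,"dx":0,"dy":0.001,"dz":0,"roll":0},{"jaw":0,"dx":0,"dy":0,"dz":0,"roll":0},{"jaw":0,"dx":0,"dy":0,"dz":0,"roll":0},{"jaw":0,"dx":0,"dy":0,"dz":0,"roll":0},{"jaw":0,"dx":0,"dy":0,"dz":0,"roll":0},{"jaw":0,"dx":0,"dy":0,"dz":0,"roll":0},{"jaw":0,"dx":0,"dy":0,"dz":0,"roll":0},{"jaw":0,"dx":0,"dy":0,"dz":0,"roll":0}]'

```text
t: 29.55
eef_pos: [0.4691, -0.2247, 0.0446]
ee_rot: [-3.142, -0.0, 3.054]
force: [-1.1, -5.3, 0.1]
width: 0.0003
gripper_force: 2.1
```

The force has risen to 5 N at rest, well above the lever's friction, so it is against the stop. One small extra nudge, then withdraw and check.

Request:
servo_tool --moves '[{"jaw":0,"dx":0,"dy":0.001,"dz":0,"roll":0},{"jaw":0,"dx":0,"dy":0,"dz":0,"roll":0},{"jaw":0,"dx":0,"dy":0,"dz":0,"roll":0},{"jaw":0,"dx":0,"dy":-0.01,"dz":0,"roll":0},{"jaw":0,"dx":0,"dy":-0.02,"dz":0,"roll":0},{"jaw":0,"dx":0,"dy":-0.02,"dz":0,"roll":0},{"jaw":0,"dx":0,"dy":-0.02,"dz":0.04,"roll":0},{"jaw":0,"dx":0,"dy":-0.02,"dz":0.05,"roll":0},{"jaw":0,"dx":0,"dy":-0.03,"dz":0.05,"roll":0},{"jaw":0,"dx":0,"dy":-0.04,"dz":0,"roll":0}]'

```text
t: 30.8
eef_pos: [0.4718, -0.3855, 0.19]
ee_rot: [-3.139, 0.009, 3.056]
force: [0.4, -0.3, -0.4]
width: 0.0003
gripper_force: 0.0
```

Request:
servo_tool --moves '[{"jaw":0,"dx":0,"dy":-0.03,"dz":0,"roll":0},{"jaw":0,"dx":0,"dy":-0.03,"dz":0,"roll":0},{"jaw":0,"dx":0,"dy":0,"dz":0,"roll":0},{"jaw":0,"dx":0,"dy":0,"dz":0,"roll":0},{"jaw":0,"dx":0,"dy":0,"dz":0,"roll":0},{"jaw":0,"dx":0,"dy":0,"dz":0,"roll":0},{"jaw":0,"dx":0,"dy":0,"dz":0,"roll":0},{"jaw":0,"dx":0,"dy":0,"dz":0,"roll":0},{"jaw":0,"dx":0,"dy":0,"dz":0,"roll":0},{"jaw":0,"dx":0,"dy":0,"dz":0,"roll":0}]'

```text
t: 32.05
eef_pos: [0.4691, -0.4437, 0.1846]
ee_rot: [3.142, -0.0, 3.054]
force: [-1.3, 0.5, -0.0]
width: 0.0004
gripper_force: 0.0
```

```bash
python3 - <<'E'
from chk import *
p,d=grab_frame("top");chk(d)
x=cv2.resize(p[120:260,270:420,::-1],None,fx=4,fy=4,interpolation=2);cv2.imwrite("pics/v10.png",x)
E
```

```text
[(57, 15.22), (13, 14.71), (9, 14.13), (9, 15.52)]
[(56, 14.79), (12, 15.19), (10, 15.02), (11, 15.02)]
```

View pics/v10.png

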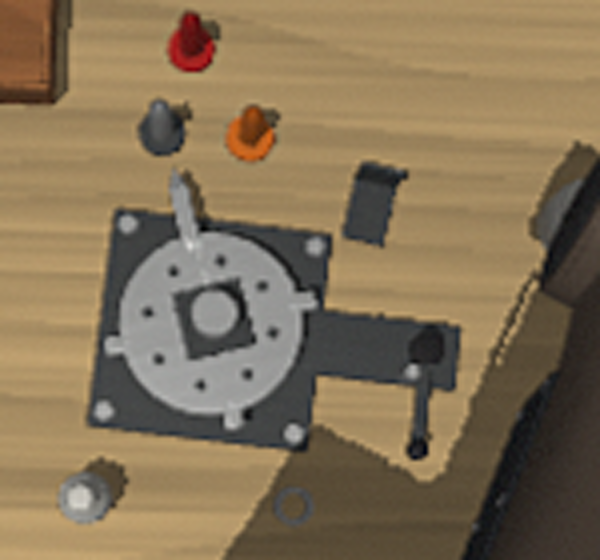

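The lever lies closed against its peg (knob at crop (417,449)). The arm still points at the grey pin, and the workpiece and bystanders are undisturbed.

```bash
python3 -c "
from station import *
print(job_done())"
```

```text
the job is handed in; nothing more can be done
None
```

The job is handed in at about 32 s of the 67 s allowed: the long arm rests pointing at the steel index pin (after overshooting by about 2–3° each way and being nudged back), and the brake lever was then pushed closed against its stop peg; in the last picture the workpiece and the bystanders in view were where they started.

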